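Kickstand down, bike frame held plumb

TASK

The half-built balance bike is leaning on the stack of boards with its kickstand folded up. Flip the kickstand down past its spring's centre until it snaps against its stop, then grip the bike by its seat post, bring it upright on the spot and hold it there, clear of the stack, wheel and nose on the bench, so that I can set the length of the stand's foot. Finish still gripping it and holding it plumb: do not let go, and leave the drill, bit case, wrench and pine offcut alone.

Things in the scene. Friction and masses are not known exactly. Their poses are not given: they have to be found in the camera images.
- bike_frame: Half-built plywood balance bike, no fork or saddle, about 1 kg. Axes: x forward, y to its left, z up when plumb; origin on the bench in the middle plane, below the axle when plumb. Two 10 mm cheeks, outer faces at y = +-36 mm. It stands only on tyre (x 0) and nose (x 420 mm), so it tips to either side; at first it leans 18 degrees to its right on the stack's upper edge. Friction 0.5 to 0.7.
- seat_post: Bare aluminium tube fixed to the frame, 25.4 mm diameter, along the frame's z axis in its middle plane, 165 mm ahead of the axle. Origin at its lower end, frame z 193 mm; a dark clamp collar of 42 mm diameter covers its first 18 mm, then come 107 mm of bare tube with nothing beside it.
- seat_post_top (a point): Centre of the seat post's upper end, frame coordinates x 165, y 0, z 318 mm. Its axes are those of the frame.
- axle (a point): Centre of the rear hub, frame coordinates x 0, y 0, z 145 mm. The wheel is 290 mm in diameter, orange with a black round tyre 40 mm wide, between the cheeks, and turns stiffly on its hub.
- nose (a point): Lowest point of the rounded black plug in the foot of the dark steel head tube (36 mm diameter, 157 mm high), frame coordinates x 420, y 0, z 0 mm; it stands on the bench.
- kickstand_pivot (a point): Where the kickstand turns, on a steel bracket outside the left cheek near the axle: frame coordinates x 30, y 50, z 155 mm. The pivot's axis is the frame's y.
- kickstand_foot (a point): Centre of the end of the kickstand's black rubber foot (18 mm diameter); turns with the leg. The leg is a 12 mm aluminium rod from the pivot to here; measured along it from the pivot it stands 10 mm further left (frame y) at 28 mm and 52 mm further left at its end at 128 mm, straight between. Stand down and bike plumb, the foot's underside hangs about 18 mm clear of the bench.
- kickstand (a joint): Angle: 0 folded (leg points aft, 0.15 rad above the frame's -x), growing as it swings down through straight down (1.72) to its stop at 1.85. A spring pulls it to the nearer end; centre at 0.92. At 100 mm from the pivot it takes about 2.5 N to start, less up to the centre, then it snaps down by itself. Let go upright, the bike falls over onto its stand and leans about 11 degrees.
- board_stack: Strapped stack of four pine boards, 140 x 360 mm and 152 mm high, that the bike leans on; it does not move. Origin at the centre of its underside, x across its width, y along its length, z up.
- drill_driver: Bystander: teal and black cordless drill standing on its battery, 240 mm high, 200 mm long. Origin at the centre of its underside.
- bit_case: Bystander: teal drill bit case lying open, 300 x 220 mm, 34 mm high. Origin at the centre of the underside of its tray half; the lid half lies towards its x.
- wrench: Bystander: steel wrench lying flat, 170 mm long. Origin at its middle, on the bench.
- pine_offcut: Bystander: pine board offcut with two bored holes, 90 x 150 x 20 mm. Origin at the centre of its underside.

How it is judged:
By the outcome, as a careful person would: the job done as asked, in the order asked, and still so for the second after the job is handed in, while the arm keeps its last pose, push and grip.
It also fails if it takes over 58 s, if anything falls off the work surface, if the arm or the gripper's body presses on something with over 40 N, if the wrist force passes 120 N, or if a joint passes its speed limit or range.

ROBOT

A 7-joint arm with a two-finger parallel gripper is mounted at the origin on the work surface. World frame = base frame: x ahead of the robot, y to its left, z up, the work surface at z = 0. Lengths are in m, angles in rad, forces in N, time in s.
With the tool pointing down it reaches from about 0.425 to 0.925 m from the base axis. Payload 6.8 kg.
Tool frame: the origin (TCP) lies on the front face of the gripper's body, between the roots of the fingers; the fingertips stand 73 mm ahead of it and the grasp point (between the pads) lies 54 mm ahead of it (env.nose_length is the distance from the TCP to the fingertips, in m); z points along the fingers, y is the line along which they close (so a half turn about z gives the same grasp; the last joint's range is limited). The gripper opens to 85 mm and grips with 20 to 120 N. Pads are 22 mm wide; open, the fingers measure 114 mm over their backs; the gripper's body (76 mm by 85 mm) begins 54 mm behind the grasp point. The pads swing forward as they close: fully open they stand 13 mm farther back than shut.
Start: joints at [-1.241, 0.477, 0.022, 1.555, -0.011, 1.109, -0.083], TCP at [0.286, 0.611, 0.304] pointing down, gripper open.
Joint ranges: [-2.96, 2.96], [-0.34, 2.1], [-1.41, 1.46], [0.24, 2.44], [-1.37, 4.51], [0.17, 1.92], [-2.96, 2.96]. Speed limits (rad/s): [2.39, 2.39, 3.14, 3.14, 3.14, 3.14, 3.14].

INTERFACE

Orientations are given as a unit quaternion [w, x, y, z].
In Python, from cell import env, kin, camera, calibration, job gives the robot as it stands. The module is installed in compiled form; this text tells all that it offers. Calls block until the motion is done:
- env.reach(position, orientation): joint-space move of the TCP to a pose.
- env.movel(position, velocity=0.15, rot=None, stop_force=None): straight line of the TCP; rot=None keeps the orientation; velocity is the mean speed in m/s. With stop_force (N) it stops when the force on the tool has changed by that much, and returns True; else False.
- env.goto_joints(angles): joint-space move.
- env.grip(opening, f_grip=None): finger opening in m; f_grip is the grip in N (None keeps the last); returns when the fingers have stopped.
- env.dwell(seconds).
- kin.inverse_kinematics(position, orientation): joint angles nearest the present ones, or None.
- env.get_state(): the state.
- camera(name): name is "scene" or "side" or "wrist"; returns (picture, depth): 400x640x3 uint8, blue, green, red; 400x640 float32, m along the optical axis (not along the pixel's ray), 0 where there is no reading.
- calibration(name): a dict with "fx", "fy", "cx", "cy" (pixels), "k1" (the pictures are not rectified: a ray, as slopes to the right and down, at radius r is drawn at 1 + k1 r^2 times it, then the intrinsics apply), "rvec" (rotation vector, rad) and "tvec" (3), from world to camera coordinates, as OpenCV has them. Camera axes: x right, y down, z forward; pixel columns grow to the right and rows downward; lengths in m; the calibration is good to about 2 mm. A picture is of the moment at which its call begins: read the wrist's pose just before it. calibration takes no time and is no camera call; for the wrist camera it gives the pose at the moment of the call.
A pose or a line that the arm cannot do raises env.PlanningError and nothing moves.
- job.job_done(): hands the job in; it is judged then, once.
The state is a dict: "time": time; "qpos": joint angles; "joint_velocities": joint speeds; "joint_torque": joint torques, N m; "tcp_pos": TCP position; "orientation": TCP orientation; "force": force on the tool from outside, world axes, zero at the start; "torque": the same for the moment, N m; "opening": finger opening in m; "gripper_force": force on a finger pad.
Only numpy, scipy, OpenCV 4.12 (cv2) and the standard library are available. Lean on these libraries where they do the work, as an engineer would, in place of code of your own. Each camera call takes 0.05 s, during which the arm holds its last target. There are 200 camera calls.

## Working session

There is one attempt and no reset: what is moved stays moved. The work goes in short steps, each a Python script; the robot and the scene stay as the last script left them, time stands still between calls to the robot, and variables do not carry over. Pictures are saved under pics/ and viewed, at most 10 in all, crops included, and the job is handed in when it is done.

```bash
mkdir -p pics; cat > h.py <<'E'
import numpy as np, cv2
from scipy.spatial.transform import Rotation as R
from cell import env, kin, camera, calibration, job
def cloud(name):
    c=calibration(name); im,d=camera(name)
    K=np.array([[c['fx'],0,c['cx']],[0,c['fy'],c['cy']],[0,0,1.]])
    v,u=np.mgrid[0:400,0:640]
    xd=(u-c['cx'])/c['fx']; yd=(v-c['cy'])/c['fy']; x,y=xd.copy(),yd.copy()
    for _ in range(8):
        s=1+c['k1']*(x*x+y*y); x=xd/s; y=yd/s
    P=np.stack([x*d,y*d,d],-1)
    Rm=cv2.Rodrigues(np.array(c['rvec'],float))[0]
    W=(P-np.array(c['tvec'],float).ravel())@Rm
    W[d<=0]=np.nan
    return im,d,W
E
python3 - <<'E'
from h import *
ims=[]
for n in ("scene","side"):
    im,d,W=cloud(n); np.savez(n,im=im,d=d,W=W); cv2.imwrite(f'pics/{n}.png',im); print(n,np.isfinite(W[...,0]).mean(), -cv2.Rodrigues(np.array(calibration(n)['rvec'],float))[0].T@np.array(calibration(n)['tvec']).ravel())
s=env.get_state(); print(s['time'],s['orientation'],s['opening'])
E
```

```text
scene 0.97203515625 [ 1.63643701 -0.63207261  1.05400847]
side 0.99578515625 [0.07030406 0.3306178  1.76173215]
0.1 [-1.13783057e-04  2.17162023e-01  9.76135241e-01 -7.96951419e-04] 0.08554605796718638
```

View pics/scene.png

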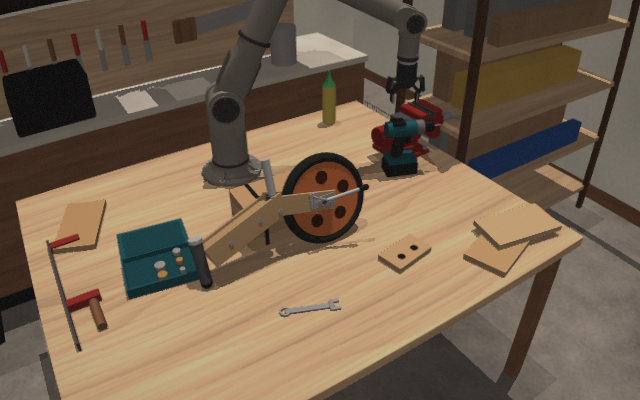

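View pics/side.png

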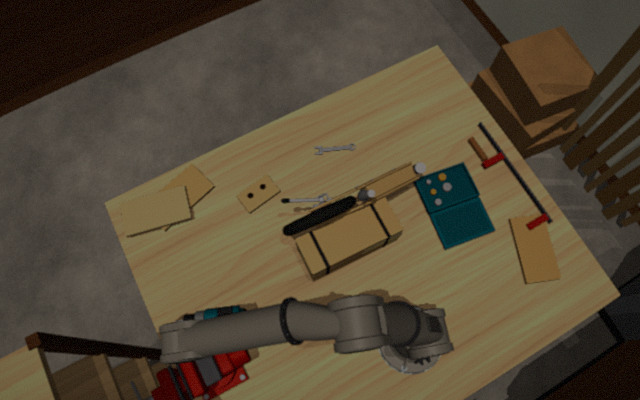

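The scene view shows the bike with its nose at (205,285), seat post top at (267,163), wheel centre near (323,198) and the kickstand foot at (365,187). The side view shows the post top at (370,194), head tube top at (420,168) and foot at (287,201). Next I'll fit the bike pose from these points.

```bash
python3 - <<'E'
from h import *
from scipy.optimize import least_squares
A=np.load('scene.npz');B=np.load('side.npz')
def at(D,u,v): return np.round(D['W'][v,u],3)
for n,D,pts in(('scene',A,[(267,163),(266,166),(268,175),(270,188),(196,241),(365,187),(360,188),(340,195),(320,202),(205,285)]),('side',B,[(370,194),(366,195),(372,194),(420,168),(422,168),(287,201),(292,201),(300,200),(323,198)])):
    for p in pts: print(n,p,at(D,*p))
im=A['im'].astype(int);W=A['W']
m=(im[...,2]>im[...,0]+60)&(im[...,2]>100)&(W[...,2]>.02)&(W[...,2]<.32); m[:, :280]=0; m[:,370:]=0; m[:150]=0; m[250:]=0
P=W[m]; 
for _ in range(6):
    c=np.median(P,0); u,s,vt=np.linalg.svd(P-P.mean(0),full_matrices=False); r=(P-P.mean(0))@vt[2]; P=P[abs(r)<max(.004,1.5*r.std())]
print('wheel n',len(P),P.mean(0),vt[2],r.std())
# stack top from side
W=B['W']; m=(abs(W[...,2]-.152)<.006); m[:200]=0;m[:, :290]=0;m[:,405:]=0;m[285:]=0
p=np.argwhere(m)[:,::-1]; print('stack',cv2.boxPoints(cv2.minAreaRect((W[m][:,:2]*1000).astype(np.float32))))
cv2.imwrite('pics/c1.png',np.hstack([cv2.resize(A['im'][140:300,180:380],(400,320),interpolation=2),cv2.resize(B['im'][150:290,270:440],(388,320),interpolation=2)]))
# pose fit by reprojection
cal={n:calibration(n) for n in('scene','side')}
def proj(n,p):
    c=cal[n]; q=cv2.Rodrigues(np.array(c['rvec'],float))[0]@p+np.array(c['tvec']).ravel(); x,y=q[:2]/q[2]; s=1+c['k1']*(x*x+y*y); return np.array([c['fx']*x*s+c['cx'],c['fy']*y*s+c['cy']])
def T(q,p): return np.array([q[0],q[1],.02])+R.from_euler('zx',[q[2],q[3]]).apply(np.array(p)-[0,0,.02])
a0=.15
foot=[.03-.128*np.cos(a0),.102,.155+.128*np.sin(a0)]
obs=[('scene',(267,162),(.165,0,.318)),('side',(370,194),(.165,0,.318)),('scene',(196,240),(.42,0,.157)),('side',(420,168),(.42,0,.157)),('scene',(367,186),foot),('side',(284,201),foot)]
f=lambda q:np.concatenate([proj(n,T(q,p))-o for n,o,p in obs])
s=least_squares(f,[.6,.2,-1.5,.314],loss='soft_l1'); print(s.x,f(s.x).round(1))
for k,p in dict(top=(.165,0,.318),foot=foot,piv=(.03,.05,.155),axle=(0,0,.145),nose=(.42,0,0)).items(): print(k,T(s.x,p).round(3))
E
```

```text
scene (267, 163) [ 0.485 -0.079  0.298]
scene (266, 166) [ 0.488 -0.084  0.291]
scene (268, 175) [ 0.494 -0.083  0.263]
scene (270, 188) [ 0.505 -0.084  0.225]
scene (196, 241) [ 0.532 -0.336  0.156]
scene (365, 187) [0.628 0.169 0.204]
scene (360, 188) [0.621 0.157 0.201]
scene (340, 195) [0.594 0.103 0.18 ]
scene (320, 202) [0.577 0.042 0.169]
scene (205, 285) [ 0.571 -0.345  0.024]
side (370, 194) [ 0.467 -0.074  0.302]
side (366, 195) [ 0.476 -0.066  0.281]
side (372, 194) [ 0.465 -0.081  0.297]
side (420, 168) [ 0.507 -0.332  0.153]
side (422, 168) [ 0.506 -0.342  0.144]
side (287, 201) [0.61  0.167 0.201]
side (292, 201) [0.606 0.15  0.191]
side (300, 200) [0.598 0.123 0.182]
side (323, 198) [0.567 0.047 0.179]
wheel n 1104 [0.53661539 0.11190721 0.1531529 ] [-0.94741301  0.03575951 -0.3180092 ] 0.0020890779922265413
stack [[ 337.27252 -150.97649]
 [ 561.774   -157.60219]
 [ 572.3305   200.0897 ]
 [ 347.82904  206.71541]]
[ 0.49768064  0.09835784 -1.56887283  0.05682998] [ 0.4  0.3 -2.1 -9.7 -0.7  0.1 -0.5  4.3 -3.6  1.8 -0.   7.1]
top [ 0.498 -0.083  0.308]
foot [0.599 0.186 0.179]
piv [0.548 0.061 0.153]
axle [0.498 0.091 0.145]
nose [ 0.498 -0.32  -0.024]
```

View pics/c1.png

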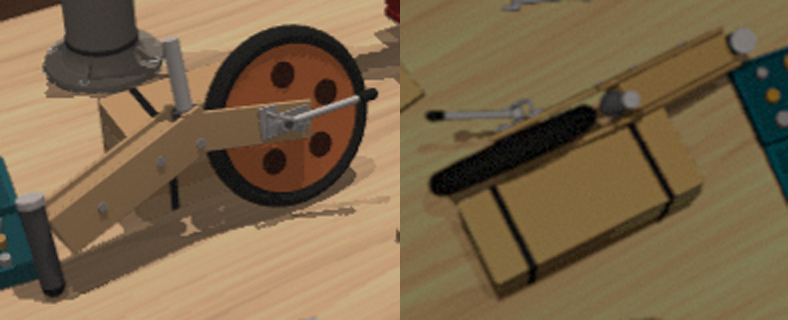

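The crop confirms the post top, head tube top and foot pixels. The Euler order in the fit was extrinsic and should be intrinsic, so I'll fix that and check the kickstand approach.

```bash
cat >> h.py <<'E'
def T(q,p): return np.array([q[0],q[1],.02])+R.from_euler('ZX',[q[2],q[3]]).apply(np.array(p)-[0,0,.02])
def rod(th,s):  # point on kickstand leg, frame coords
    a=.15-th; yy=.05+np.interp(s,[0,.028,.128],[0,.01,.052])
    return np.array([.03-s*np.cos(a),yy,.155+s*np.sin(a)])
E
python3 - <<'E'
from h import *
from scipy.optimize import least_squares
cal={n:calibration(n) for n in('scene','side')}
def proj(n,p):
    c=cal[n]; q=cv2.Rodrigues(np.array(c['rvec'],float))[0]@p+np.array(c['tvec']).ravel(); x,y=q[:2]/q[2]; s=1+c['k1']*(x*x+y*y); return np.array([c['fx']*x*s+c['cx'],c['fy']*y*s+c['cy']])
foot=rod(0,.128)
obs=[('scene',(267,162),(.165,0,.318)),('side',(370.5,194),(.165,0,.318)),('scene',(196,240),(.42,0,.157)),('side',(420,168),(.42,0,.157)),('scene',(367,187),foot),('side',(283.5,201),foot)]
f=lambda q:np.concatenate([proj(n,T(q,p))-o for n,o,p in obs])
s=least_squares(f,[.55,.1,-1.6,.314],loss='soft_l1'); print(s.x,f(s.x).round(1))
np.save('q.npy',s.x)
for k,p in dict(top=(.165,0,.318),foot=foot,piv=(.03,.05,.155),axle=(0,0,.145),nose=(.42,0,0)).items(): print(k,T(s.x,p).round(3))
for th in (0,.5,.92,1.3,1.85): print(th,T(s.x,rod(th,.1)).round(3),T(s.x,rod(th,.128)).round(3))
A=np.load('side.npz')['W'].reshape(-1,3); m=(abs(A[:,2]-.152)<.003)&(A[:,0]>.3)&(A[:,0]<.5)&(abs(A[:,1])<.25); print('stack x',np.nanpercentile(A[m,0],[1,99]),np.nanpercentile(A[m,1],[1,99]))
E
```

```text
[ 0.57881579  0.08551106 -1.60969922  0.36176759] [-1.9 -2.2 -0.2  0.1 -0.6 -0.7 -1.1 -1.1 -0.2 -0.8 -1.6 -1.2]
top [ 0.467 -0.075  0.299]
foot [0.623 0.18  0.2  ]
piv [0.577 0.056 0.164]
axle [0.535 0.087 0.137]
nose [ 0.57  -0.334  0.001]
0 [0.613 0.153 0.192] [0.623 0.18  0.2  ]
0.5 [0.63  0.148 0.146] [0.645 0.173 0.141]
0.92 [0.642 0.125 0.113] [0.66  0.144 0.099]
1.3 [0.648 0.094 0.093] [0.669 0.104 0.073]
1.85 [0.649 0.04  0.085] [0.669 0.035 0.064]
stack x [0.34304441 0.48765471] [-0.15327735  0.20015683]
```

```bash
cat >> h.py <<'E'
def quat(M):
    q=R.from_matrix(M).as_quat(); return [q[3],q[0],q[1],q[2]]
def frame(z,y):
    z=np.array(z,float); z/=np.linalg.norm(z); y=np.array(y,float); y-=z*(y@z); y/=np.linalg.norm(y)
    return np.column_stack([np.cross(y,z),y,z])
def gpose(q,roll,zg,sgn,pitch=0,back=.054):
    """tool pose gripping post at frame z=zg, bike rolled to roll; pitch tilts tool about closing line"""
    M=R.from_euler('ZX',[q[2],roll])
    z=M.apply([np.sin(pitch),0,-np.cos(pitch)]); F=frame(z,sgn*M.apply([0,1,0]))
    q2=[q[0],q[1],q[2],roll]; p=T(q2,[.165,0,zg])+np.array([-np.sin(q[2]),np.cos(q[2]),0])*.02*(q[3]-roll)
    return p-back*F[:,2],quat(F)
E
python3 - <<'E'
from h import *
q=np.load('q.npy')
for s in(1,-1):
    F=frame([0,0,-1],[s,0,0]); j=kin.inverse_kinematics([.62,.17,.4],quat(F)); print('kick',s,None if j is None else np.round(j,2))
    for pitch in(-.9,-.6,-.3,0,.3,.6):
        for r in(q[3],.15,0):
            a=[kin.inverse_kinematics(*gpose(q,r,.285,s,pitch,b)) for b in(.054,.13)]
            print(s,pitch,round(r,2),[None if j is None else np.round(j,2).tolist() for j in a])
E
```

```text
kick 1 [-0.71  0.38  0.48  1.54 -0.18  1.27 -0.21]
1 -0.9 0.36 [[-0.14, 0.49, 0.88, 2.09, -1.17, 1.57, 1.47], [0.15, 0.38, 0.64, 1.99, -1.01, 1.56, 1.36]]
1 -0.9 0.15 [[-0.24, 0.65, 1.0, 1.88, -1.18, 1.75, 1.22], [-0.04, 0.55, 0.85, 1.78, -1.05, 1.75, 1.13]]
1 -0.9 0 [[-0.15, 0.67, 0.84, 1.72, -1.12, 1.75, 0.98], [-0.05, 0.66, 0.85, 1.61, -1.07, 1.86, 0.95]]
1 -0.6 0.36 [[-0.12, 0.2, 0.64, 2.15, -0.96, 1.08, 1.16], [-0.22, 0.12, 0.84, 2.08, -0.84, 1.22, 1.1]]
1 -0.6 0.15 [[-0.42, 0.48, 1.05, 1.92, -1.0, 1.42, 1.03], [-0.4, 0.44, 1.12, 1.83, -0.92, 1.54, 1.0]]
1 -0.6 0 [[-0.31, 0.56, 0.91, 1.74, -0.93, 1.52, 0.84], [-0.31, 0.59, 1.07, 1.63, -0.94, 1.7, 0.86]]
1 -0.3 0.36 [[-1.04, -0.04, 1.33, 2.22, -0.53, 0.73, 0.68], [-0.85, -0.31, 1.0, 2.16, -0.11, 0.85, 0.25]]
1 -0.3 0.15 [[-0.56, 0.28, 0.93, 1.95, -0.64, 1.07, 0.67], [-0.58, 0.17, 0.97, 1.87, -0.51, 1.19, 0.56]]
1 -0.3 0 [[-0.42, 0.43, 0.81, 1.76, -0.62, 1.26, 0.57], [-0.44, 0.39, 0.9, 1.65, -0.58, 1.41, 0.55]]
1 0 0.36 [[-0.91, -0.14, 0.89, 2.25, 0.21, 0.62, -0.19], [-0.85, -0.32, 0.7, 2.19, 0.35, 0.87, -0.36]]
1 0 0.15 [[-0.66, 
[... 1972 characters left out ...]
, 0.6, 1.28, 1.79, -0.61, 1.23, -2.55], [-0.86, 0.49, 1.29, 1.68, -0.49, 1.34, -2.66]]
-1 0.3 0.36 [[-0.45, -0.02, 0.23, 2.24, 0.59, 0.74, 2.42], [-0.55, -0.16, 0.23, 2.18, 0.55, 0.95, 2.43]]
-1 0.3 0.15 [[-0.28, 0.16, 0.14, 1.96, 0.37, 0.96, 2.73], [-0.35, 0.08, 0.16, 1.89, 0.35, 1.13, 2.74]]
-1 0.3 0 [[-0.19, 0.31, 0.08, 1.76, 0.3, 1.14, 2.85], [-0.24, 0.25, 0.09, 1.66, 0.28, 1.29, 2.87]]
-1 0.6 0.36 [[-0.46, 0.1, 0.06, 2.22, 0.85, 1.0, 2.04], [-0.54, 0.01, 0.01, 2.16, 0.76, 1.17, 2.09]]
-1 0.6 0.15 [[-0.32, 0.24, 0.01, 1.96, 0.68, 1.14, 2.39], [-0.38, 0.18, -0.02, 1.88, 0.63, 1.29, 2.41]]
-1 0.6 0 [[-0.25, 0.36, -0.02, 1.77, 0.61, 1.27, 2.57], [-0.29, 0.32, -0.05, 1.68, 0.58, 1.42, 2.59]]
```

```bash
python3 - <<'E'
from h import *
q=np.load('q.npy'); nl=env.nose_length
F=quat(frame([0,0,-1],[1,0,0]))
s=env.get_state(); p=s['tcp_pos']
env.movel([p[0],p[1],.40],velocity=.25)
env.grip(0.0)
M=R.from_euler('ZX',[q[2],q[3]])
def tip(th,off):
    a=.15-th; n=M.apply([-np.sin(a)*-1*-1,0,np.cos(a)])  # trailing-side normal
    c=T(q,rod(th,.1))+n*(.006+off); return c+np.array([0,.011*np.clip((th-.15)*4,-1,1),nl])
a=tip(0,.0); env.reach([a[0],a[1],.40],F)
print(env.get_state()['time'])
env.movel(tip(0,.03),velocity=.2)
f0=env.get_state()['force']
for th in np.arange(.15,1.36,.15):
    env.movel(tip(th,-.002),velocity=.06); s=env.get_state(); print(round(th,2),s['tcp_pos'].round(3) if hasattr(s['tcp_pos'],'round') else s['tcp_pos'],np.round(np.array(s['force'])-f0,1))
e=np.array(env.get_state()['tcp_pos']); env.movel(e+[.01,.06,.02],velocity=.2)
env.movel(e+[0.01,.06,.2],velocity=.3); print(env.get_state()['time'])
A,_,_=cloud('scene');B,_,_=cloud('side')
cv2.imwrite('pics/k.png',np.hstack([cv2.resize(A[130:300,180:390],(420,340)),cv2.resize(B[130:300,260:440],(360,340))]))
E
```

```text
3.4333
0.15 [0.617 0.154 0.255] [-1.   0.1 -0.1]
0.3 [0.622 0.159 0.24 ] [-0.8  0.1 -0. ]
0.45 [0.627 0.159 0.226] [-1.   0.4 -1. ]
0.6 [0.632 0.152 0.213] [-1.   0.6 -0.8]
0.75 [0.636 0.144 0.201] [-1.3 -0.3 -1.3]
0.9 [0.64  0.134 0.189] [-0.4  0.1 -1. ]
1.05 [0.643 0.122 0.18 ] [-0.1  0.2 -1.8]
1.2 [0.646 0.11  0.171] [-0.5 -0.3 -1.8]
1.35 [0.648 0.096 0.165] [ 0.1  0.1 -1.4]
9.4917
```

View pics/k.png

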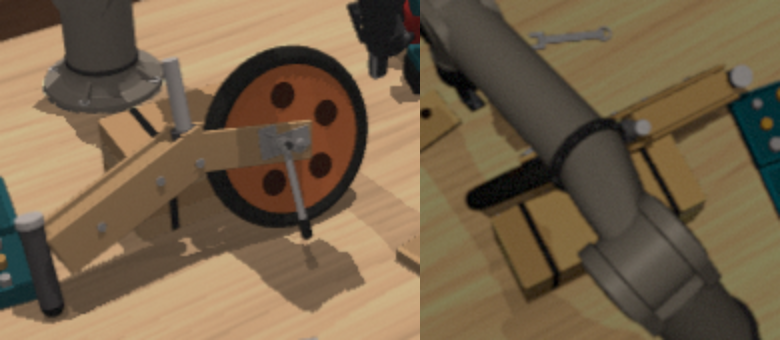

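The stand has swung down: in the scene view its foot is at about (333,246) and the leg is vertical. The bike hasn't moved. Next I'll confirm the stop angle, go to the pre-grasp pose and locate the post top with the wrist camera.

```bash
python3 - <<'E'
from h import *
q=np.load('q.npy'); q[3]=.325
c=calibration('scene')
def proj(p):
    x=cv2.projectPoints(np.array([p]),np.array(c['rvec'],float),np.array(c['tvec'],float),np.array([[c['fx'],0,c['cx']],[0,c['fy'],c['cy']],[0,0,1.]]),np.array([c['k1'],0,0,0.]))[0]; return x.ravel().round(1)
for th in(1.6,1.72,1.85): print(th,proj(T(q,rod(th,.128))),proj(T(q,rod(th,0))))
p=np.array(env.get_state()['tcp_pos']); env.movel([p[0],p[1],.43],velocity=.25)
env.grip(.085)
env.reach(*gpose(q,q[3],.285,1,.3,.17))
im,d,W=cloud('wrist'); cv2.imwrite('pics/w.png',im)
np.savez('w',im=im,W=W)
M=R.from_euler('ZX',[q[2],q[3]])
L=M.inv().apply((W.reshape(-1,3)-[q[0],q[1],.02]))+[0,0,.02]
m=(abs(L[:,0]-.165)<.03)&(abs(L[:,1])<.035)&(L[:,2]>.2)&(L[:,2]<.335)
P=L[m]
for a in np.arange(.2,.335,.01):
    k=P[(P[:,2]>=a)&(P[:,2]<a+.01)]
    if len(k): print(round(a,2),len(k),k.mean(0).round(4),k.min(0).round(4),k.max(0).round(4))
print(env.get_state()['time'])
E
```

```text
1.6 [344.4 244.1] [324.6 202.6]
1.72 [340.1 246.1] [324.6 202.6]
1.85 [335.4 247.6] [324.6 202.6]
0.2 424 [0.151  0.0078 0.2063] [ 0.135  -0.0325  0.2   ] [0.1949 0.0267 0.21  ]
0.21 1090 [0.1613 0.     0.214 ] [ 0.1443 -0.03    0.21  ] [0.1925 0.0262 0.22  ]
0.22 201 [0.1573 0.0009 0.2239] [ 0.1536 -0.0215  0.22  ] [0.1675 0.0255 0.23  ]
0.23 150 [ 0.1567 -0.0086  0.235 ] [ 0.1537 -0.0212  0.23  ] [0.1671 0.0028 0.24  ]
0.24 163 [ 0.1568 -0.009   0.2448] [ 0.1535 -0.0214  0.2401] [0.1667 0.0027 0.25  ]
0.25 180 [ 0.1566 -0.0087  0.255 ] [ 0.1535 -0.0215  0.25  ] [0.1666 0.0027 0.2599]
0.26 199 [ 0.1566 -0.0091  0.2651] [ 0.1535 -0.0215  0.26  ] [0.1663 0.0026 0.27  ]
0.27 210 [ 0.1566 -0.0087  0.2751] [ 0.1536 -0.0216  0.2701] [0.1652 0.0025 0.28  ]
0.28 242 [ 0.1566 -0.0091  0.285 ] [ 0.1535 -0.0216  0.28  ] [0.1653 0.0024 0.29  ]
0.29 260 [ 0.1565 -0.009   0.2951] [ 0.1534 -0.0217  0.2901] [0.1647 0.0024 0.2999]
0.3 288 [ 0.1565 -0.0093  0.305 ] [ 0.1534 -0.0218  0.3   ] [0.1644 0.0023 0.3099]
0.31 724 [ 0.1619 -0.0097  0.3176] [ 0.1531 -0.0224  0.3101] [0.1784 0.0022 0.32  ]
0.32 371 [ 0.1655 -0.0098  0.3204] [ 0.1536 -0.0216  0.32  ] [0.1784 0.0021 0.3215]
11.925
```

View pics/w.png

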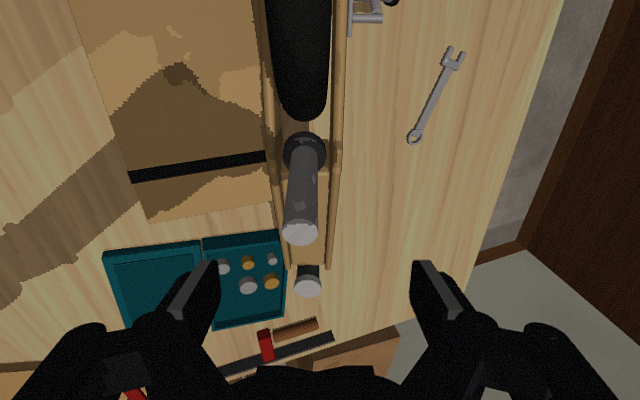

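The wrist view shows the post top at (300,232), midway between the open fingers, with its axis parallel to the fit. It lies 10 mm toward the bike's right from my model, so I'll correct for that and grasp.

```bash
python3 - <<'E'
from h import *
q=np.load('q.npy'); q[3]=.33
left=np.array([-np.sin(q[2]),np.cos(q[2])]); fwd=np.array([np.cos(q[2]),np.sin(q[2])])
q[:2]+= -.010*left+.001*fwd
np.save('q2.npy',q)
def go(r,b=.054,v=.06,dz=0):
    p,o=gpose(q,r,.285,1,.3,b); env.movel(np.array(p)+[0,0,dz],velocity=v,rot=o)
def st(t):
    s=env.get_state(); print(t,round(s['time'],1),np.round(s['force'],1),np.round(s['torque'],2),round(s['opening'],4),round(s['gripper_force'],1))
go(q[3],.17); go(q[3],.054,.1); st('at'); 
env.grip(.0,f_grip=70); st('grip')
for r in np.linspace(.33,0,9)[1:]:
    go(r); st(round(r,2))
env.dwell(.3); st('up')
for n in('scene','side','wrist'):
    im,d,W=cloud(n); np.savez(n+'2',im=im,W=W); cv2.imwrite(f'pics/{n}2.png',im)
A=cv2.imread('pics/scene2.png');B=cv2.imread('pics/side2.png')
cv2.imwrite('pics/u.png',np.hstack([cv2.resize(A[130:300,180:390],(420,340)),cv2.resize(B[130:300,260:440],(360,340))]))
E
```

```text
at 13.6 [-0.   1.2  0.1] [0.3  0.32 0.03] 0.0851 0.0
grip 14.2 [ 1.6 -0.1 -0.7] [ 0.39 -0.36  0.26] 0.0241 68.9
0.29 14.6 [-1.1  1.9  5.5] [ 0.45 -0.27  0.15] 0.0241 70.2
0.25 14.9 [-1.3  2.4  7.7] [ 0.42 -0.31  0.12] 0.0238 70.4
0.21 15.3 [-0.9  2.5  9.9] [ 0.43 -0.3   0.16] 0.0243 70.6
0.16 15.7 [-0.7  3.1 10.7] [ 0.36 -0.3   0.23] 0.0237 70.7
0.12 16.1 [-1.   4.  11.2] [ 0.39 -0.33  0.16] 0.0237 70.7
0.08 16.5 [ 0.4  3.5 11.5] [ 0.46 -0.36  0.19] 0.0238 70.7
0.04 16.9 [ 0.7  2.9 10.8] [ 0.42 -0.31  0.14] 0.0241 70.7
0.0 17.2 [ 0.2  3.5 11.1] [ 0.46 -0.39  0.17] 0.024 70.7
up 17.5 [ 1.2  3.  10. ] [ 0.38 -0.55  0.13] 0.0241 70.6
```

View pics/u.png

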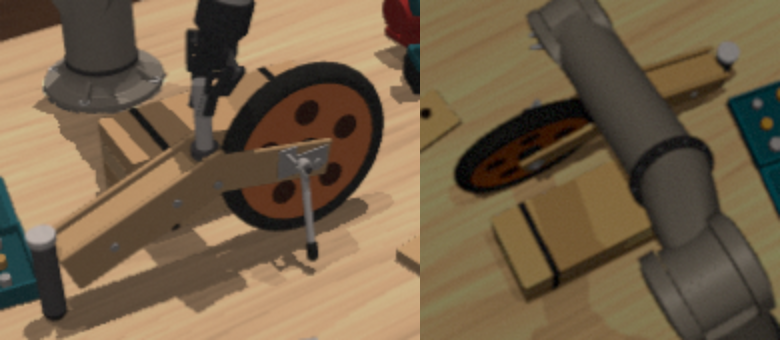

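```bash
cat >> h.py <<'E'
def wheel(im,W,box):
    im=im.astype(int); m=(im[...,2]>im[...,0]+50)&(im[...,2]>1.6*im[...,1])&(im[...,2]>60)&(W[...,2]>.02)&(W[...,2]<.3)
    k=np.zeros_like(m); k[box[0]:box[1],box[2]:box[3]]=1; P=W[m&k]
    for _ in range(8):
        c=P.mean(0); vt=np.linalg.svd(P-c,full_matrices=False)[2]; r=(P-c)@vt[2]; P=P[abs(r)<max(.003,1.5*r.std())]
    n=vt[2]*np.sign(vt[2][0]); return len(P),P.mean(0).round(4),n.round(4),'roll deg',np.degrees(np.arcsin(n[2])).round(2),'yaw',(np.arctan2(n[1],n[0])-np.pi/2).round(4)
def lows(W,q):
    L=R.from_euler('z',-q[2]).apply(W.reshape(-1,3)-[q[0],q[1],0]); return L
E
python3 - <<'E'
from h import *
q=np.load('q2.npy')
a=np.load('scene.npz');print(wheel(a['im'],a['W'],(150,250,280,370)))
a=np.load('scene2.npz');print(wheel(a['im'],a['W'],(150,250,280,380)))
b=np.load('side2.npz');print(wheel(b['im'],b['W'],(170,240,280,370)))
# collar/lower post in wrist view
q0=q.copy(); 
for nm in ('wrist2','scene2'):
    a=np.load(nm+'.npz'); W=a['W'].reshape(-1,3); c=a['im'].reshape(-1,3).astype(int)
    L=R.from_euler('z',-q[2]).apply(W-[q[0]+.0066*-np.sin(q[2]),q[1]+.0066*np.cos(q[2]),0])
    m=(abs(L[:,0]-.165)<.03)&(abs(L[:,1])<.03)
    for lo in np.arange(.19,.27,.01):
        k=L[m&(L[:,2]>=lo)&(L[:,2]<lo+.01)]
        if len(k)>5: print(nm,round(lo,2),len(k),np.median(k,0).round(4),k.min(0).round(3),k.max(0).round(3))
    # head tube
    m=(abs(L[:,0]-.42)<.03)&(abs(L[:,1])<.05)&(L[:,2]<.2)
    for lo in np.arange(0,.18,.02):
        k=L[m&(L[:,2]>=lo)&(L[:,2]<lo+.02)&(c.max(1)<110)]
        if len(k)>5: print(' ht',nm,round(lo,2),len(k),np.median(k,0).round(4),k.min(0).round(3),k.max(0).round(3))
cv2.imwrite('pics/w2.png',np.load('wrist2.npz')['im'])
E
```

```text
(1475, array([0.5396, 0.0913, 0.1427]), array([ 0.9473, -0.0319,  0.3186]), 'roll deg', np.float64(18.58), 'yaw', np.float64(-1.6045))
(1412, array([0.5881, 0.0922, 0.1565]), array([ 0.9993, -0.0376,  0.0086]), 'roll deg', np.float64(0.49), 'yaw', np.float64(-1.6084))
(37, array([0.5671, 0.1308, 0.0943]), array([ 0.9995, -0.0298, -0.0056]), 'roll deg', np.float64(-0.32), 'yaw', np.float64(-1.6006))
wrist2 0.19 777 [ 0.1747 -0.0012  0.196 ] [ 0.135 -0.026  0.19 ] [0.195 0.027 0.2  ]
wrist2 0.2 1895 [ 0.1509 -0.003   0.2068] [ 0.135 -0.03   0.2  ] [0.195 0.03  0.21 ]
wrist2 0.21 1793 [0.1564 0.0006 0.2113] [ 0.144 -0.03   0.21 ] [0.183 0.03  0.22 ]
wrist2 0.22 402 [0.1545 0.0005 0.2251] [ 0.152 -0.012  0.22 ] [0.166 0.013 0.23 ]
wrist2 0.23 456 [0.1546 0.0005 0.2351] [ 0.152 -0.011  0.23 ] [0.167 0.013 0.24 ]
wrist2 0.24 533 [0.1545 0.0004 0.2452] [ 0.152 -0.012  0.24 ] [0.165 0.013 0.25 ]
wrist2 0.25 609 [0.1545 0.0003 0.2552] [ 0.152 -0.012  0.25 ] [0.164 0.013 0.26 ]
wrist2 0.26 786 [0.1547 0.0003 0.2657] [ 0.152 -0.019  0.26 ] [0.165 0.019 0.27 ]
wrist2 0.27 1445 [ 1.556e-01 -2.000
[... 758 characters left out ...]
8  0.27 ] [0.181 0.026 0.28 ]
 ht scene2 0.0 141 [0.4154 0.0147 0.0034] [ 0.39  -0.049  0.   ] [0.45  0.046 0.02 ]
 ht scene2 0.02 100 [0.4306 0.014  0.0294] [ 0.405 -0.05   0.02 ] [0.449 0.026 0.04 ]
 ht scene2 0.04 60 [0.4263 0.0178 0.0502] [ 0.405 -0.002  0.04 ] [0.439 0.024 0.06 ]
 ht scene2 0.06 69 [0.4251 0.0178 0.0693] [0.39  0.003 0.06 ] [0.439 0.039 0.079]
 ht scene2 0.08 83 [0.4212 0.0177 0.0912] [0.39  0.002 0.08 ] [0.438 0.041 0.1  ]
 ht scene2 0.1 96 [0.4185 0.0193 0.1108] [ 0.39  -0.001  0.1  ] [0.438 0.045 0.12 ]
 ht scene2 0.12 87 [0.4198 0.0174 0.1286] [ 0.39  -0.025  0.121] [0.439 0.04  0.14 ]
 ht scene2 0.14 45 [0.4255 0.0179 0.1464] [0.406 0.008 0.14 ] [0.441 0.024 0.156]
```

View pics/w2.png

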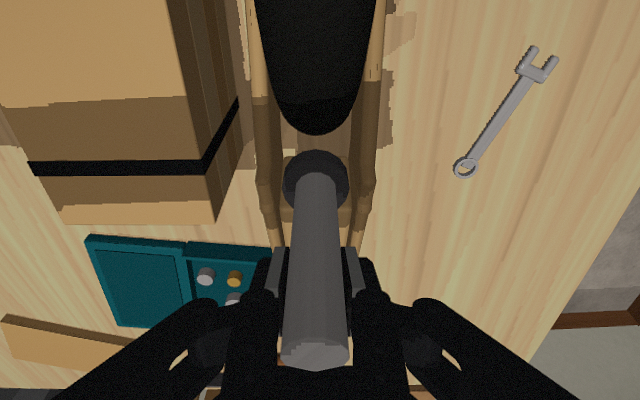

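The bike is plumb within about 0.5°, the post sits between the pads and the stack is well clear. The tool reads +10 N, so it is pressing down. I'll ease that a little, confirm the sign, re-check and hand in.

```bash
python3 - <<'E'
from h import *
def st(t):
    s=env.get_state(); print(t,round(s['time'],1),np.round(s['force'],1),np.round(s['tcp_pos'],4),round(s['opening'],4),round(s['gripper_force'],1)); return s
s=st('0'); p,o=gpose(np.load('q2.npy'),0,.285,1,.3)
for i in range(1,5):
    env.movel(np.array(p)+[0,0,.0005*i],velocity=.02,rot=o); env.dwell(.3); s=st(i)
    if s['force'][2]<6: break
env.dwell(.5); st('hold')
im,d,W=cloud('scene'); print(wheel(im,W,(150,250,280,380))); cv2.imwrite('pics/f.png',im)
im,d,W=cloud('wrist'); q=np.load('q2.npy')
L=R.from_euler('z',-q[2]).apply(W.reshape(-1,3)-[q[0]+.0066,q[1],0])
m=(abs(L[:,0]-.165)<.03)&(abs(L[:,1])<.014)
for lo in(.22,.23,.24,.25): k=L[m&(L[:,2]>=lo)&(L[:,2]<lo+.01)]; print(lo,(k.min(0)+k.max(0))/2, np.median(k,0))
E
```

```text
0 17.7 [ 0.9  2.6 10. ] [ 0.5699 -0.0639  0.3377] 0.0242 70.6
1 18.2 [2.1 2.5 7.3] [ 0.5696 -0.0639  0.3378] 0.0238 70.3
2 18.8 [1.4 3.2 5.6] [ 0.5698 -0.064   0.3378] 0.0239 70.3
hold 19.3 [2.9 3.2 5.1] [ 0.5698 -0.064   0.3378] 0.0242 70.3
(1395, array([0.5879, 0.0921, 0.1567]), array([ 0.9993, -0.0373,  0.0091]), 'roll deg', np.float64(0.52), 'yaw', np.float64(-1.6081))
0.22 [0.15951612 0.00062091 0.2250036 ] [0.15484103 0.00070518 0.22535008]
0.23 [0.15883011 0.00043763 0.23499924] [0.15480385 0.00064569 0.23509316]
0.24 [1.57500631e-01 2.36822394e-04 2.44993459e-01] [1.54795675e-01 1.17213053e-04 2.45293930e-01]
0.25 [0.15930744 0.00039516 0.25500135] [1.54772115e-01 9.41960049e-05 2.55256862e-01]
```

```bash
python3 - <<'E'
from h import *
p,o=gpose(np.load('q2.npy'),-.006,.285,1,.3)
env.movel(np.array(p)+[0,0,.001],velocity=.02,rot=o); env.dwell(.6)
im,d,W=cloud('scene'); print(wheel(im,W,(150,250,280,380)))
s=env.get_state(); print(s['time'],np.round(s['force'],1),s['gripper_force'])
print(job.job_done())
E
```

```text
(1467, array([0.5888, 0.0925, 0.1548]), array([ 0.9994, -0.0342,  0.0042]), 'roll deg', np.float64(0.24), 'yaw', np.float64(-1.6051))
20.2833 [2.9 3.6 5.9] 70.49238681793213
the job is handed in; nothing more can be done
None
```

The kickstand is snapped down against its stop, and the bike is gripped by its seat post and held within about 0.5° of plumb, pressed lightly on the bench and clear of the stack; I handed the job in at 20.3 s, and the drill, bit case, wrench and offcut were not touched.

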